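# Pass a specimen cup in through the pass box and give it its disinfectant shot

## Robot

A 6-joint arm with a two-finger parallel gripper is mounted at the origin on a cart in front of the work surface, level with it; the furniture and walls round the work are solid. World frame = base frame: x ahead of the robot, y to its left, z up, the work surface at z = 0. Lengths are in m, angles in rad, forces in N, time in s.
With the tool pointing down it reaches from about 0.35 to 0.975 m from the base axis. Payload 4.9 kg.
Tool frame: the origin (TCP) lies midway between the tips of the shut fingers; the grasp point (between the pads) lies ctrl.tcp_to_grasp behind it (ctrl.tcp_to_grasp is the distance from the TCP to the grasp point, in m); z points along the fingers, y is the direction in which the jaws open and shut (so a half turn about z gives the same grasp; the last joint's range is limited). The gripper opens to 85 mm and grips with 20 to 120 N. Pads are 22 mm wide; open, the fingers measure 114 mm over their backs; the gripper's body (76 mm by 85 mm) begins 54 mm behind the grasp point. The pads swing forward as they close: fully open they stand 13 mm farther back than shut.
Start: joints at [1.105, 0.053, 1.613, -0, 1.476, -0.119], TCP at [0.212, 0.588, 0.231] pointing down, gripper open.
Joint ranges: [-3.01, 3.01], [-1.01, 2.22], [0.06, 2.58], [-1.02, 4.17], [0.09, 2.62], [-3.14, 3.14]. Speed limits (rad/s): [2.57, 2.57, 3.14, 3.14, 3.14, 3.14].

## Interface

Orientations are given as a rotation vector (axis times angle).
In Python, from station import ctrl, get_image, calibration, finish_job, models gives the robot as it stands.
- The arm moves only by the shell command python3 -m creep 'ROWS' [FORCE]. ROWS is JSON, a list of rows, each a list of 7 numbers: the opening, from 0 (shut) to 1 (fully open), then the shift along the tool's x, y, z in m, then the turn, a rotation vector about the tool's x, y, z in degrees. A call has 1 to 20 rows; each row shifts and turns the commanded pose from where the row before left it, along the tool's axes as they then stand; what a row does not reach is not made up. A row lasts 1/10 s, in which the tool goes at most 50 mm and 8.59 degrees, less where a joint would pass 70% of its speed; a pose out of reach is approached as far as the arm can. A call with a gripper value outside its range is refused whole. The fingers move at their own pace and stop on an object; FORCE is the grip in N (left out, the last holds). Time passes only in rows, so rows that do not move let the fingers close. It gives the time, the measured TCP pose, the force and the opening at its end, in the units of the state.
- ctrl.get_obs(): the state, without advancing time (a new reading comes with each control period).
- get_image(name): name is "scene" or "top" or "wrist"; returns the picture (384x512x3 uint8, red, green, blue); there is no depth.
- calibration(name): a dict with "mtx" (3x3 intrinsics, pixels), "k1" (the pictures are not rectified: a ray, as slopes to the right and down, at radius r is drawn at 1 + k1 r^2 times it, then the intrinsics apply), "R" (3x3) and "t" (3): a world point X has camera coordinates R X + t. Camera axes: x right, y down, z forward; pixel columns grow to the right and rows downward; lengths in m; the calibration is good to about 2 mm. A picture is of the moment at which its call begins: read the wrist's pose just before it. calibration takes no time and is no camera call; for the wrist camera it gives the pose at the moment of the call.
- finish_job(): hands the job in, once; it reports no verdict.
Trained networks look in the newest picture that a camera, given by its name, has taken for a name from the list of things; names that differ only in an ending like _2 or _b are one class to them, and where a whole thing is asked for, a point or a joint stands for the part that bears it (a point fixed in the world has none). Each returns a list of dicts, best first, with "conf" (0 to 1); they miss things now and then, are a little off and sometimes report something else, mostly with a low value. They report only what shows in the picture. A call takes as long as a camera call. They do not tell look-alikes from the thing itself.
- models.search_frame(camera, name): "extent" ([left, top, right, bottom] in pixels, round what is visible of it).
The state is a dict: "t": time; "q": joint angles; "dq": joint speeds; "effort": joint torques, N m; "tool_pos": TCP position; "tool_rot": TCP orientation; "contact_force": force on the tool from outside, world axes, zero at the start; "wrist_torque": the same for the moment, N m; "opening": finger opening in m.
Only numpy, scipy, OpenCV 4.12 (cv2) and the standard library are available. Lean on these libraries where they do the work, as an engineer would, in place of code of your own. Each camera call takes 0.05 s, during which the arm holds its last target. There are 200 camera calls.

## Task

Pass the specimen cup in through the pass box: first feel that the inner hatch is shut by pushing its rod knob firmly down to the stop, and only then slide the clear lid fully open and stand the cup upright in the chamber. Slide the lid fully shut again, and only with it shut press the spring cap of the disinfectant canister down to its stop and let it come back up. Keep the cup upright all the way and leave the other things where they are.

Things in the scene. Friction and masses are not known exactly. Their poses are not given: they have to be found in the camera images.
- pass_box: White bench-top pass box, fixed to the worktop at a varying place and yaw. Origin: under its chamber's centre, on the worktop. +x points to its back (away from the robot), +y to its left, where the canister is clamped, z up. Base plate x -60 to 170, y -122 to 167 mm. Two lid rails along x at y = +-84 mm, 14 mm wide, top z 105. Behind the chamber, x 50 to 167, a closed inner box, top z 88.
- chamber_floor (a point): Centre of the chamber's floor, 8 mm above the worktop; axes as the pass box. The open-topped chamber is 100 (x) x 150 (y) mm inside; its walls, 6 to 8 mm thick, rise 80 mm above this floor.
- lid (a joint): Slide of the flat clear lid (the outer door; 106 (x) x 156 (y) x 6 mm, underside at z 91, top at z 97) along the pass box's +x: 0 = fully shut over the chamber, 0.105 m = fully open (back over the inner box). Friction about 1.5 N; it stays where it is left.
- lid_grip (a point): Top centre of the lid's upright grip bar, 12 (x) x 50 (y) mm, standing to z 128 in the pass box's frame, free for 25 mm below its top (then a foot plate 26 x 70 mm). It stands 20 mm in front of the lid's centre: at x -20 mm when shut, +85 mm when open.
- hatch_lift (a joint): Height in m of the inner hatch, a steel guillotine plate in the chamber's back wall (inner door), worked by a rod: 0 = shut on its stop, up to 0.025 = raised. It may start a little raised (up to 0.018) and stays where it is left (friction about 2.5 N); push the knob down to shut it. Once on its stop it is rigid.
- hatch: The inner hatch with its rod and knob. Black round knob, 28 mm across, 18 mm high, on top of the rod, which comes up out of a grey guide block at the right of the pass box, at x 50, y -98.5 mm. Origin: on the rod's axis, 15 mm below the knob's flat top.
- hatch_knob_top (a point): Centre of the knob's flat top; z 130 mm when the hatch is shut, higher by hatch_lift when raised.
- cap (a joint): Travel of the grey spring cap on the canister: 0 = up, 0.007 m = pressed down to its stop. The spring takes about 3 N to start and 8 N at the stop, and pushes the cap back up when it is let go.
- cap_top (a point): Centre of the cap's flat top, facing up: cap 30 mm across, at x 0, y +133 mm, z 159.5 mm in the pass box's frame when up. Below it the aluminium canister, 52 mm across, is clamped in place.
- specimen_cup: Loose specimen cup with a broad screw lid: slightly tapered body up to 56 mm across and 60 mm high, lid 62 mm across from 61 to 72 mm, about 50 g. Stands upright on the worktop in front of the pass box. Origin: centre of its underside, z up; round, so its yaw does not matter. The clear lid passes 11 mm over its top once it stands in the chamber.
- strip_tube: Bystander: plain white upright tube with a flip cap, 53 x 49 x 126 mm, loose; origin at the centre of its underside.
- lancet_box: Bystander: small carton, 66 x 66 x 46 mm, loose; origin at the centre of its underside. It and the cup may change places.
- petri_dish: Bystander: flat lidded dish, 60 mm across, 14 mm high, loose; origin at the centre of its underside.
There are look-alikes about, which are no part of the job. There is more than one size of the specimen_cup; the job needs the larger.

How it is judged:
By the outcome, as a careful person would: the job done as asked, in the order asked, and still so for the second after the job is handed in, with the robot touching nothing.
It also fails if it takes over 72 s, if anything falls off the work surface, if the arm or the gripper's body presses on something with over 40 N, if the wrist force passes 120 N, or if a joint passes its speed limit or range.

## Working session

There is one attempt and no reset: what is moved stays moved. The work goes in short steps, Python scripts to look and compute and a shell command to move; the robot and the scene stay as the last step left them, time stands still between calls to the robot, and variables do not carry over. Pictures are saved under pics/ and viewed, about 8 in all and at most 12, crops included, and the job is handed in when it is done.

```bash
ls; mkdir -p pics
python3 - <<'E'
from station import ctrl,get_image,calibration,models
import cv2,numpy as np
print(ctrl.tcp_to_grasp, ctrl.get_obs())
a=[]
for c in ("scene","top"):
    im=get_image(c); cv2.imwrite(f"pics/{c}0.png",im[:,:,::-1])
    k=calibration(c); print(c,k)
    for n in ("pass_box","specimen_cup","hatch","cap","lid_grip","hatch_knob_top","cap_top","strip_tube","lancet_box","petri_dish"):
        print(n,[(np.round(d["extent"]).astype(int).tolist(),round(d["conf"],2)) for d in models.search_frame(c,n)][:4])
E
```

```text
pics
0.0187 {'t': 0.0, 'q': array([ 1.10501260e+00,  5.33393575e-02,  1.61428377e+00, -2.07712928e-05,
        1.47598659e+00, -1.19005772e-01]), 'dq': array([ 0.00181251,  0.00030815, -0.00223245, -0.00020781,  0.00091013,
       -0.00031977]), 'effort': array([ 7.79709735e-04, -3.93682158e+01, -3.70181000e+01, -1.11410063e-04,
        7.24529615e-03, -2.94798959e-06]), 'tool_pos': array([0.21214841, 0.58723853, 0.23007997]), 'tool_rot': array([-5.41892042e-01, -3.09393273e+00,  3.04273886e-03]), 'contact_force': array([-0.42907049,  0.22713808, -0.43088773]), 'wrist_torque': array([ 0.01172439, -0.00102273, -0.02918342]), 'opening': 0.0852578604078852}
scene {'mtx': array([[355.94672318,   0.        , 252.47126525],
       [  0.        , 355.94672318, 194.85520172],
       [  0.        ,   0.        ,   1.        ]]), 'k1': -0.07042273794269423, 'R': array([[-0.85807218, -0.51341269,  0.01093387],
       [-0.44705585,  0.7363536 , -0.50786263],
       [ 0.25269192, -0.44067084, -0.86136868]]), 't': array([0.45936695, 0.20603753, 1.00286161])}
pass_box [([124, 214, 240, 344], 0.85)]
[... 652 characters left out ...]
, 'k1': -0.030324486030609676, 'R': array([[-0.02790865, -0.99960912,  0.00164459],
       [-0.97620266,  0.02690112, -0.21518525],
       [ 0.2150569 , -0.00761098, -0.97657186]]), 't': array([0.09687147, 0.49870443, 1.09518438])}
pass_box [([123, 133, 221, 236], 0.94)]
specimen_cup [([204, 213, 225, 230], 0.77), ([214, 247, 225, 261], 0.72)]
hatch [([183, 144, 191, 152], 0.57)]
cap [([142, 208, 155, 218], 0.52)]
lid_grip [([155, 156, 211, 207], 0.57)]
hatch_knob_top []
cap_top [([234, 137, 252, 155], 0.63), ([156, 157, 211, 208], 0.62)]
strip_tube [([337, 174, 363, 199], 0.56), ([156, 152, 210, 208], 0.24)]
lancet_box [([171, 231, 198, 260], 0.65)]
petri_dish [([233, 139, 252, 153], 0.57)]
```

Run:
```python
import cv2,numpy as np
a=cv2.imread("pics/top0.png")[120:280,110:270]; b=cv2.imread("pics/scene0.png")[180:350,110:310]
cv2.imwrite("pics/t1.png",cv2.resize(a,None,fx=3.75,fy=3.75,interpolation=cv2.INTER_CUBIC))
cv2.imwrite("pics/s1.png",cv2.resize(b,None,fx=3.5,fy=3.5,interpolation=cv2.INTER_CUBIC))
```

```text
(no output)
```

View pics/t1.png

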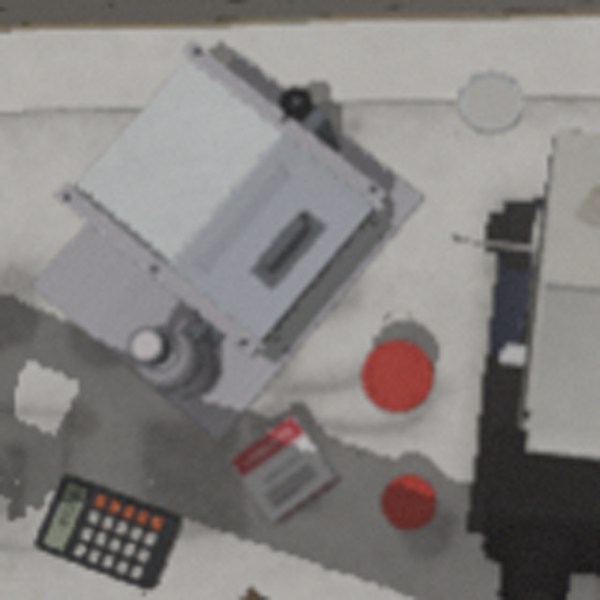

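View pics/s1.png

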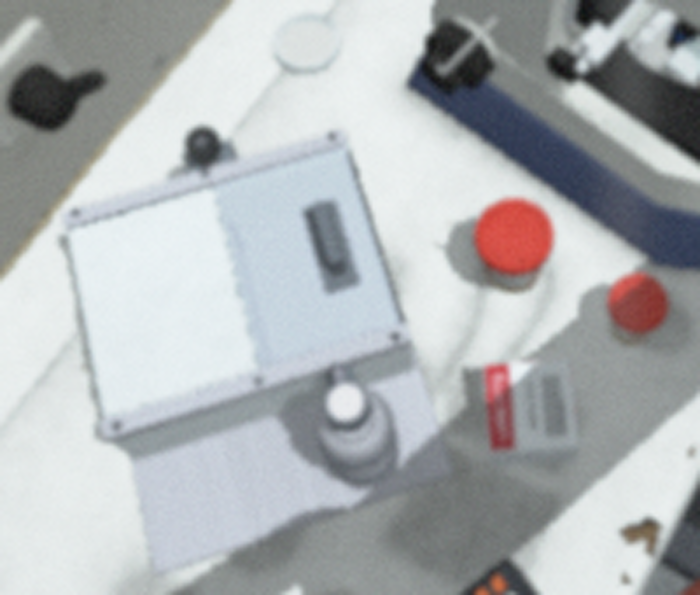

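The top crop shows the white box with its screws at crop (196,50), (68,193), (375,188) and (245,342), the knob at (296,100) and the cap at (150,345). There are two red-lidded cups, at (398,375) and (409,502). The first is clearly the larger (72 px against 55 px across), so it is the one to move. The scene crop agrees, with the large cup at (514,237) and the small one at (638,303).

```bash
cat > h.py <<'E'
from station import ctrl,get_image,calibration,models
import cv2,numpy as np
from scipy.optimize import least_squares
from scipy.spatial.transform import Rotation as Ro
def proj(k,X):
    c=np.asarray(k["R"])@np.asarray(X)+k["t"]; s=c[:2]/c[2]; s=s*(1+k["k1"]*(s@s))
    return (k["mtx"]@np.r_[s,1])[:2]
def ray(k,uv):
    d=(np.array(uv)-k["mtx"][:2,2])/k["mtx"][0,0]; s=d.copy()
    for _ in range(20): s=d/(1+k["k1"]*(s@s))
    return -k["R"].T@k["t"], k["R"].T@np.r_[s,1]
def onz(k,uv,z):
    o,d=ray(k,uv); return o+d*(z-o[2])/d[2]
def bx(p,x,y,z):
    c,s=np.cos(p[2]),np.sin(p[2]); return np.array([p[0]+c*x-s*y,p[1]+s*x+c*y,z])
E
python3 - <<'E'
from h import *
T,S=calibration("top"),calibration("scene")
t=lambda u,v:np.array([110+u/3.75,120+v/3.75]); s=lambda u,v:np.array([110+u/3.5,180+v/3.5])
ob=[]
# name fn(p)->world
rf=lambda p:bx(p,p[4],-.084,.106); lf=lambda p:bx(p,p[4],.084,.106)
rb=lambda p:bx(p,p[5],-.084,.106); lb=lambda p:bx(p,p[5],.084,.106)
kn=lambda p:bx(p,.05,-.0985,.130+p[3]); cp=lambda p:bx(p,0,.133,.1595)
ob=[(T,rf,t(375,188)),(T,lf,t(245,342)),(T,rb,t(196,50)),(T,lb,t(68,193)),(T,kn,t(296,99)),(T,cp,t(149,344)),
(S,rf,s(335,137)),(S,lf,s(397,336)),(S,rb,s(76,214)),(S,lb,s(116,425)),(S,kn,s(203,140)),(S,cp,s(346,401))]
f=lambda p:np.concatenate([proj(k,g(p))-o for k,g,o in ob])
r=least_squares(f,[.7,.2,.6,.01,-.05,.16],x_scale=[.1,.1,.1,.01,.1,.1],loss="soft_l1")
print(r.x,np.degrees(r.x[2]));print(f(r.x).reshape(-1,2).round(1).tolist())
p=r.x
for n,q in dict(knob=kn(p),cap=cp(p),grip=bx(p,-.02,0,.128),gripopen=bx(p,.085,0,.128),chamber=bx(p,0,0,.008)).items(): print(n,q.round(4))
for n,a,b in(("big",(398,375),(514,236)),("small",(409,502),(638,302))):
    print(n,onz(T,t(*a),.072),onz(S,s(*b),.072),onz(T,t(*a),.05),onz(S,s(*b),.05))
print(Ro.from_rotvec(ctrl.get_obs()["tool_rot"]).as_matrix().round(3))
k=calibration("wrist"); R=Ro.from_rotvec(ctrl.get_obs()["tool_rot"]).as_matrix()
print("cam in tool",R.T@(-k["R"].T@k["t"]-ctrl.get_obs()["tool_pos"]),(k["R"]@R).round(2))
E
```

```text
[ 0.52146861  0.30309078  0.87121558 -0.00357314 -0.04588784  0.15565723] 49.916975981514604
[[-0.8, 0.6], [-0.8, 0.4], [-0.3, 0.4], [-1.1, 1.1], [-0.6, 1.0], [-1.7, 0.3], [-0.2, -1.6], [0.0, -1.1], [-0.4, -1.7], [-0.0, -0.8], [0.0, -0.3], [0.0, -0.9]]
knob [0.629  0.2779 0.1264]
cap [0.4197 0.3887 0.1595]
grip [0.5086 0.2878 0.128 ]
gripopen [0.5762 0.3681 0.128 ]
chamber [0.5215 0.3031 0.008 ]
big [0.40250794 0.19620912 0.072     ] [0.40039471 0.20419767 0.072     ] [0.40546526 0.19828938 0.05      ] [0.40452916 0.19625446 0.05      ]
small [0.29598307 0.18783603 0.072     ] [0.29427492 0.20188657 0.072     ] [0.29681891 0.18974954 0.05      ] [0.29579044 0.19388632 0.05      ]
[[-0.94  0.34 -0.  ]
 [ 0.34  0.94 -0.  ]
 [ 0.   -0.   -1.  ]]
cam in tool [ 0.0763998   0.00040417 -0.14243699] [[-0.    1.   -0.  ]
 [-0.95 -0.   -0.3 ]
 [-0.3   0.    0.95]]
```

Run:
```python
from h import *
a=cv2.imread("pics/top0.png"); b=cv2.imread("pics/scene0.png")
cv2.imwrite("pics/full.png",cv2.resize(np.vstack([a,b]),(400,600),interpolation=cv2.INTER_AREA))
T=calibration("top")
for x,y in((.25,.05),(.4,.1),(0.212,0.588)):print(x,y,proj(T,(x,y,0)),proj(calibration("scene"),(x,y,0)))
```

```text
0.25 0.05 [262.91401879 267.61914789] [326.88403725 239.36172442]
0.4 0.1 [246.59754471 222.75049615] [274.21299632 228.69429519]
0.212 0.588 [ 99.49435336 283.65449249] [241.92311433 429.83117655]
```

View pics/full.png

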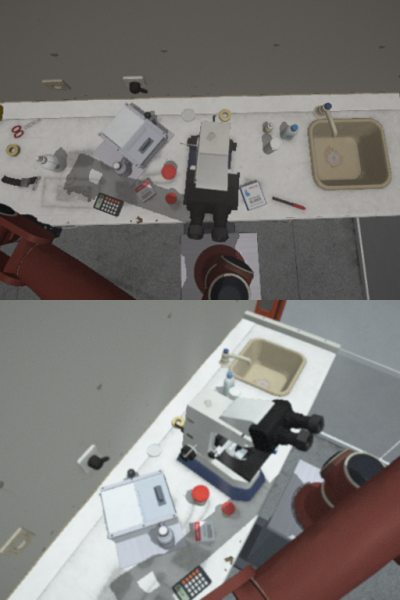

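The full views show a microscope right in front of the base, close to the cup, and the box behind and to the left of it. I'll go above the knob at z≈0.19 with the fingers shut and the yaw turned to suit the lid bar.

```bash
python3 -m creep '[[0,-0.03,-0.009,0,0,0,0],[0,-0.033,-0.01,0,0,0,0],[0,-0.033,-0.01,0,0,0,0],[0,-0.033,-0.01,0,0,0,0],[0,-0.033,-0.01,0,0,0,0],[0,-0.033,-0.01,0,0,0,0],[0,-0.033,-0.01,0,0,0,0],[0,-0.033,-0.01,0,0,0,0],[0,-0.033,-0.01,0,0,0,0],[0,-0.033,-0.01,0,0,0,0],[0,-0.033,-0.01,0,0,0,0],[0,-0.033,-0.01,0,0,0,0],[0,-0.033,-0.01,0,0,0,0],[0,-0.033,-0.01,0,0,0,0],[0,-0.033,-0.01,0,0,0,0],[0,0,0,0.01,0,0,6.7],[0,0,0,0.01,0,0,6.7],[0,0,0,0.015,0,0,6.7],[0,0,0,0,0,0,0]]' 60
cat > w.py <<'E'
from h import *
import sys
def look(name):
    o=ctrl.get_obs(); k=calibration("wrist"); im=get_image("wrist"); cv2.imwrite(f"pics/{name}.png",im[:,:,::-1])
    R=Ro.from_rotvec(o["tool_rot"]).as_matrix()
    np.savez(f"pics/{name}.npz",**k,pos=o["tool_pos"],Rt=R)
    print("pos",o["tool_pos"].round(4),"yaw_y",np.degrees(np.arctan2(R[1,1],R[0,1])).round(1),"zaxis",R[:,2].round(3),"F",o["contact_force"].round(1),"t",o["t"],"open",round(o["opening"],4))
    return o,k,im,R
if __name__=="__main__":
    o,k,im,R=look(sys.argv[1])
    for n in sys.argv[2:]: print(n,[(np.round(d["extent"]).astype(int).tolist(),round(d["conf"],2)) for d in models.search_frame("wrist",n)][:3])
E
python3 w.py w1 hatch hatch_knob_top lid_grip cap
```

```text
t: 3.0
tool_pos: [0.6232, 0.2798, 0.1933]
tool_rot: [-1.072, -2.949, 0.005]
contact_force: [-0.0, -0.3, -0.2]
opening: -0.0001
pos [0.6232 0.2798 0.1933] yaw_y 50.0 zaxis [-0.005 -0.002 -1.   ] F [-0.  -0.3 -0.2] t 3.0 open -0.0001
hatch [([243, 192, 278, 226], 0.57)]
hatch_knob_top [([242, 190, 278, 224], 0.73)]
lid_grip [([124, 0, 264, 176], 0.86)]
cap []
```

View pics/w1.png

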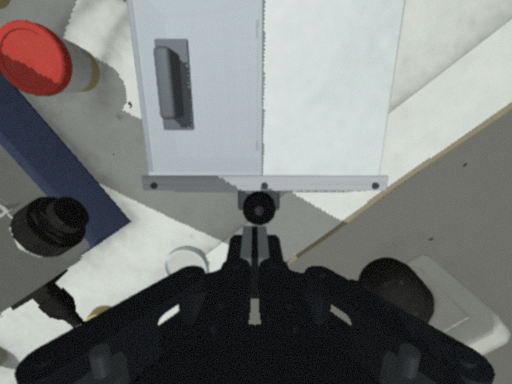

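The wrist view shows the knob top at (259,207), the right rail's screws at (153,185) and (377,184), and the grip bar around (167,80). The cup lid is at the upper left, about (33,57). Next I refine the positions with these.

Run:
```python
from h import *
z=np.load("pics/w1.npz"); W={n:z[n] for n in("mtx","R","t","k1")}
print("knob@.130",onz(W,(259,207),.130),"@.145",onz(W,(259,207),.145))
a,b=onz(W,(153,185),.106),onz(W,(377,184),.106); m=(a+b)/2
print("rail",a,b,np.degrees(np.arctan2(*(b-a)[1::-1])),np.linalg.norm(b-a))
th=np.arctan2(*(b-a)[1::-1]); e=np.array([np.cos(th),np.sin(th)]);n=np.array([-e[1],e[0]])
# rail mid screw at x~.055
print("origin", m[:2]-e*.0549+n*.084)
print("cup",onz(W,(33,57),.072),"bar",onz(W,(167,80),.128))
print("TCP px",proj(W,z["pos"]))
```

```text
knob@.130 [0.62835064 0.28090907 0.13      ] @.145 [0.62376802 0.28444516 0.145     ]
rail [0.55792237 0.21542604 0.106     ] [0.68660985 0.37066937 0.106     ] 50.343289776624225 0.2016456224723114
origin [0.5225596  0.30438884]
cup [0.40585689 0.20390809 0.072     ] bar [0.51014918 0.2921796  0.128     ]
TCP px [253.5528615  240.08731726]
```

```bash
python3 -m creep '[[0,-0.004,0.0035,0.015,0,0,0],[0,0,0,0.015,0,0,0],[0,0,0,0.012,0,0,0],[0,0,0,0.004,0,0,0],[0,0,0,0.004,0,0,0],[0,0,0,0.004,0,0,0],[0,0,0,0.004,0,0,0],[0,0,0,0.003,0,0,0],[0,0,0,0,0,0,0]]'
```

```text
t: 4.15
tool_pos: [0.6296, 0.2805, 0.1349]
tool_rot: [-1.074, -2.952, 0.0]
contact_force: [-0.4, -0.2, -0.1]
opening: -0.0001
```

```bash
python3 -m creep '[[0,0,0,0.003,0,0,0],[0,0,0,0.002,0,0,0],[0,0,0,0.002,0,0,0],[0,0,0,0.001,0,0,0],[0,0,0,0,0,0,0]]'
```

```text
t: 4.65
tool_pos: [0.63, 0.2806, 0.13]
tool_rot: [1.073, 2.952, 0.0]
contact_force: [-4.3, -2.7, 10.3]
opening: 0.0
```

```bash
python3 -m creep '[[0,0,0,0.002,0,0,0],[0,0,0,0.002,0,0,0],[0,0,0,0.001,0,0,0],[0,0,0,0,0,0,0]]'
```

```text
t: 5.05
tool_pos: [0.6302, 0.2807, 0.1298]
tool_rot: [1.073, 2.952, -0.0]
contact_force: [-14.5, -4.9, 25.3]
opening: -0.0003
```

```bash
python3 -m creep '[[0,0,0,-0.02,0,0,0],[0,0,0,-0.024,0,0,0],[0.5,0,0,-0.024,0,0,0],[0.5,0.025,-0.018,0,0,0,0],[0.5,0.025,-0.018,0,0,0,0],[0.5,0.025,-0.018,0,0,0,0],[0.5,0.023,-0.0166,0,0,0,0],[0.5,0,0,0.02,0,0,0],[0.5,0,0,0,0,0,0]]' 40; python3 w.py w2 lid_grip
```

```text
t: 5.95
tool_pos: [0.5072, 0.2889, 0.1679]
tool_rot: [-1.072, -2.95, 0.005]
contact_force: [-0.3, -0.2, -0.1]
opening: 0.0426
pos [0.5072 0.2889 0.1679] yaw_y 50.1 zaxis [-0.004 -0.002 -1.   ] F [-0.3 -0.2 -0.1] t 5.95 open 0.0426
lid_grip [([205, 0, 512, 333], 0.39)]
```

View pics/w2.png

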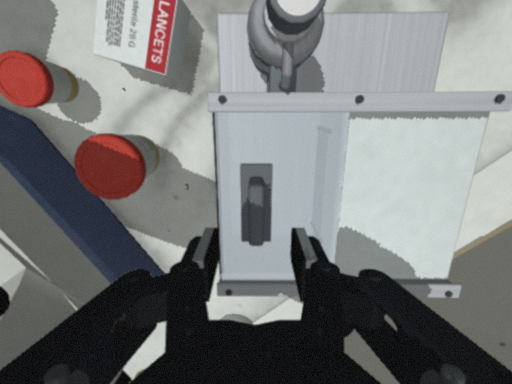

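Here the bar is at (258,210), the left rail's screws are at (222,99) and (500,99), and the right rail's at (229,292) and (449,293). The large cup's lid is at (111,166).

Run:
```python
from h import *
z=np.load("pics/w2.npz"); W={n:z[n] for n in("mtx","R","t","k1")}
P=[onz(W,u,.106)[:2] for u in((222,99),(500,99),(229,292),(449,293))]
for p in P: print(p)
q=[(-.046,.084),(.156,.084),(-.046,-.084),(.156,-.084)]
r=least_squares(lambda p:np.concatenate([bx(p,*a,0)[:2]-b for a,b in zip(q,P)]),[.52,.3,.87]);p=r.x
print(p,np.degrees(p[2]),r.fun.round(4))
for n,u in (("bar",(257,212)),): g=onz(W,u,.128); print(n,g, (z["Rt"].T@(g-z["pos"])).round(4))
for u in((111,166),(108,166),(114,166)): print("cup",onz(W,u,.072))
print("box->bar",bx(p,-.02,0,.128),(z["Rt"].T@(bx(p,-.02,0,.107)-z["pos"])).round(4),"cap",bx(p,0,.133,.1595),"ch",bx(p,0,0,.008))
```

```text
[0.42976668 0.32339513]
[0.55887624 0.47640472]
[0.55844455 0.2161836 ]
[0.68634833 0.36941003]
[0.52303211 0.30419373 0.8732928 ] 50.03599198330391 [-0.0007 -0.0005 -0.      0.0013 -0.0006 -0.0012  0.0013  0.0004]
bar [0.50732117 0.29188387 0.128     ] [0.0017 0.0025 0.0399]
cup [0.40470577 0.20410344 0.072     ]
cup [0.40296226 0.20201167 0.072     ]
cup [0.40645016 0.20619612 0.072     ]
box->bar [0.51018598 0.28886477 0.128     ] [-0.0024  0.0021  0.0609] cap [0.42109451 0.38962046 0.1595    ] ch [0.52303211 0.30419373 0.008     ]
```

```bash
python3 -m creep '[[0.5,-0.001,0.002,0.02,0,0,0],[0.5,0,0,0.02,0,0,0],[0.5,0,0,0.015,0,0,0],[0.5,0,0,0.005,0,0,0],[0.5,0,0,0,0,0,0],[0,0,0,0,0,0,0],[0,0,0,0,0,0,0],[0,0,0,0,0,0,0],[0,0,0,0,0,0,0]]' 40
```

```text
t: 6.95
tool_pos: [0.5121, 0.2905, 0.1118]
tool_rot: [1.073, 2.951, 0.002]
contact_force: [-0.7, -0.9, 5.1]
opening: 0.0108
```

```bash
python3 -m creep '[[0,0,0.003,-0.002,0,0,0],[0,0,0.007,-0.001,0,0,0],[0,0,0.01,0,0,0,0],[0,0,0.01,0,0,0,0],[0,0,0.01,0,0,0,0],[0,0,0.01,0,0,0,0],[0,0,0.01,0,0,0,0],[0,0,0.01,0,0,0,0],[0,0,0.01,0,0,0,0],[0,0,0.01,0,0,0,0],[0,0,0.008,0,0,0,0],[0,0,0.004,0,0,0,0],[0,0,0.003,0,0,0,0],[0,0,0.002,0,0,0,0],[0,0,0,0,0,0,0],[0,0,0,0,0,0,0]]'
```

```text
t: 8.55
tool_pos: [0.5774, 0.3685, 0.1118]
tool_rot: [-1.072, -2.947, 0.02]
contact_force: [-9.3, -17.3, 3.7]
opening: 0.011
```

Lid is at its open stop: it pushed back with about 19 N, and the measured position matches the open one. I release it, lift and go over the cup.

```bash
python3 -m creep '[[0.5,0,0,0,0,0,0],[0.5,0,0,0,0,0,0],[0.5,0,0,0,0,0,0],[0.5,0,0,-0.02,0,0,0],[0.5,0,0,-0.035,0,0,0],[0.5,0,0,-0.035,0,0,0],[1,0.003,-0.02,0,0,0,0],[1,0.004,-0.034,0,0,0,0],[1,0.004,-0.034,0,0,0,0],[1,0.004,-0.034,0,0,0,0],[1,0.004,-0.034,0,0,0,0],[1,0.004,-0.034,0,0,0,0],[1,0.003,-0.034,0,0,0,0],[1,0,-0.014,0,0,0,0]]' 
python3 -m creep '[[1,0,0,0,0,0,-8.2],[1,0,0,0,0,0,-8.2],[1,0,0,0,0,0,-8.2],[1,0,0,0,0,0,-8.2],[1,0,0,0,0,0,-8.2],[1,0,0,0,0,0,-8.2],[1,0,0,0,0,0,-8.2],[1,0,0,0,0,0,-8.2],[1,0,0,0,0,0,-8.2],[1,0,0,0,0,0,-8.2],[1,0,0,0,0,0,-8],[1,0,0,0,0,0,0]]'; python3 w.py w3 specimen_cup
```

```text
t: 9.95
tool_pos: [0.4061, 0.2061, 0.204]
tool_rot: [1.073, 2.952, 0.002]
contact_force: [1.1, 0.3, 0.4]
opening: 0.0855
t: 11.15
tool_pos: [0.4077, 0.2073, 0.2042]
tool_rot: [-1.328, 2.845, 0.001]
contact_force: [0.9, -0.4, 0.9]
opening: 0.0851
pos [0.4077 0.2073 0.2042] yaw_y 140.0 zaxis [ 0.001  0.001 -1.   ] F [ 0.9 -0.4  0.9] t 11.15 open 0.0851
specimen_cup [([226, 144, 284, 201], 0.87), ([301, 77, 347, 118], 0.59)]
```

View pics/w3.png

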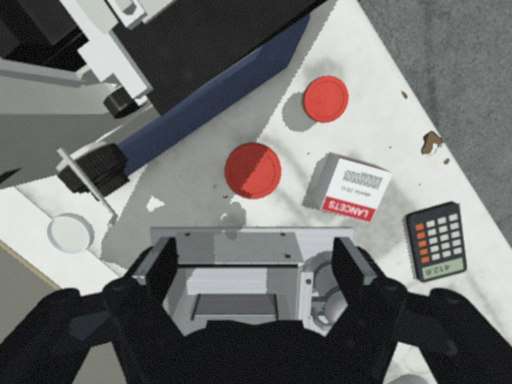

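The larger lid is at (253,171), 57 px across. The look-alike at (325,99) is 46 px across, so the choice is confirmed.

Run:
```python
from h import *
z=np.load("pics/w3.npz"); W={n:z[n] for n in("mtx","R","t","k1")}
g=onz(W,(253,170.5),.072); print(g,(z["Rt"].T@(g-z["pos"])).round(4), "diam", np.linalg.norm(onz(W,(225,170.5),.072)-onz(W,(281,170.5),.072)))
```

```text
[0.4020164 0.1987126 0.072    ] [ 0.0105 -0.0011  0.1322] diam 0.05946507819574606
```

```bash
python3 -m creep '[[1,0.004,-0.001,0.03,0,0,0],[1,0.0045,0,0.03,0,0,0],[1,0,0,0.025,0,0,0],[1,0,0,0.01,0,0,0],[1,0,0,0,0,0,0]]'; python3 w.py w4 specimen_cup
```

```text
t: 11.75
tool_pos: [0.4017, 0.1992, 0.107]
tool_rot: [1.326, -2.845, -0.001]
contact_force: [1.1, 0.3, -0.5]
opening: 0.085
pos [0.4017 0.1992 0.107 ] yaw_y 140.0 zaxis [-0.003 -0.001 -1.   ] F [ 1.1  0.3 -0.5] t 11.75 open 0.085
specimen_cup [([317, 76, 392, 143], 0.96), ([211, 168, 294, 256], 0.84)]
```

```bash
python3 - <<'E'
from h import *
z=np.load("pics/w4.npz"); W={n:z[n] for n in("mtx","R","t","k1")}
for u in((252.5,210),(252.5,212)):
  g=onz(W,u,.072); print(g,(z["Rt"].T@(g-z["pos"])).round(4))
E
python3 -m creep '[[1,0,0,0.015,0,0,0],[1,0,0,0.015,0,0,0],[1,0,0,0.015,0,0,0],[1,0,0,0.012,0,0,0],[1,0,0,0.005,0,0,0],[1,0,0,0,0,0,0]]'
```

```text
[0.39942598 0.19509299 0.072     ] [ 0.0045 -0.001   0.035 ]
[0.40042376 0.19627558 0.072     ] [ 0.003 -0.001  0.035]
t: 12.45
tool_pos: [0.4027, 0.1995, 0.0464]
tool_rot: [1.328, -2.847, -0.0]
contact_force: [-0.2, 0.1, 0.1]
opening: 0.0856
```

```bash
python3 -m creep '[[1,0.003,-0.001,0,0,0,0],[0,0,0,0,0,0,0],[0,0,0,0,0,0,0],[0,0,0,0,0,0,0],[0,0,0,0,0,0,0],[0,0,0,0,0,0,0]]' 30; python3 -c "
from station import *;import cv2
cv2.imwrite('pics/w5.png',get_image('wrist')[:,:,::-1])"
```

```text
t: 13.05
tool_pos: [0.4024, 0.1968, 0.0475]
tool_rot: [-1.328, 2.845, -0.0]
contact_force: [-0.6, -0.0, 6.7]
opening: 0.0594
```

View pics/w5.png

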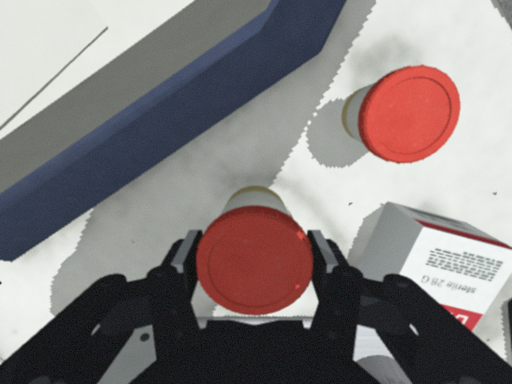

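The cup sits between the pads at (255,260), upright, with the opening at 59 mm. I lift it and carry it over the chamber.

```bash
python3 -m creep '[[0,0,0,-0.004,0,0,0],[0,0,0,-0.012,0,0,0],[0,0,0,-0.02,0,0,0],[0,0,0,-0.02,0,0,0],[0,0,0,-0.02,0,0,0],[0,0,0,-0.02,0,0,0],[0,0,0,-0.02,0,0,0],[0,0,0,-0.012,0,0,0],[0,0,0,-0.005,0,0,0],[0,-0.005,-0.001,0,0,0,0],[0,-0.012,-0.002,0,0,0,0],[0,-0.02,-0.003,0,0,0,0],[0,-0.02,-0.003,0,0,0,0],[0,-0.02,-0.003,0,0,0,0],[0,-0.02,-0.003,0,0,0,0],[0,-0.02,-0.003,0,0,0,0],[0,-0.02,-0.003,0,0,0,0],[0,-0.014,-0.002,0,0,0,0],[0,-0.007,0,0,0,0,0],[0,0,0,0,0,0,0]]'; python3 w.py w6 specimen_cup
```

```text
t: 15.1
tool_pos: [0.5203, 0.303, 0.1778]
tool_rot: [1.328, -2.844, -0.0]
contact_force: [0.5, -0.3, -0.8]
opening: 0.0596
pos [0.5203 0.303  0.1778] yaw_y 140.1 zaxis [-0.002 -0.001 -1.   ] F [ 0.5 -0.3 -0.8] t 15.1 open 0.0596
specimen_cup [([196, 186, 315, 313], 0.75), ([194, 283, 317, 326], 0.32)]
```

View pics/w6.png

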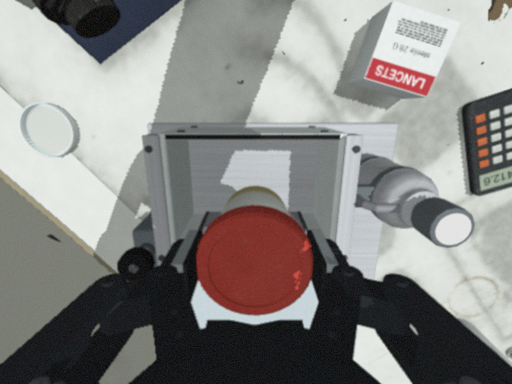

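The cup hangs centred over the open chamber, with the rails at columns 150 and 352 and the front wall at row 135. I lower it to the floor and watch the force.

```bash
python3 -m creep '[[0,0,0,0.006,0,0,0],[0,0,0,0.014,0,0,0],[0,0,0,0.018,0,0,0],[0,0,0,0.018,0,0,0],[0,0,0,0.018,0,0,0],[0,0,0,0.018,0,0,0],[0,0,0,0.012,0,0,0],[0,0,0,0.006,0,0,0],[0,0,0,0.003,0,0,0],[0,0,0,0.002,0,0,0],[0,0,0,0,0,0,0]]'
```

```text
t: 16.3
tool_pos: [0.521, 0.3029, 0.0648]
tool_rot: [-1.328, 2.846, -0.0]
contact_force: [-0.0, 0.1, -0.5]
opening: 0.0597
```

```bash
python3 -m creep '[[0,0,0,0.003,0,0,0],[0,0,0,0.002,0,0,0],[0,0,0,0.002,0,0,0],[0,0,0,0.001,0,0,0],[0,0,0,0.001,0,0,0],[0,0,0,0,0,0,0]]'
```

```text
t: 16.9
tool_pos: [0.5208, 0.303, 0.0556]
tool_rot: [-1.328, 2.846, 0.0]
contact_force: [-0.2, 1.0, 1.2]
opening: 0.0594
```

```bash
python3 -m creep '[[0,0,0,0.001,0,0,0],[0,0,0,0,0,0,0],[0.85,0,0,0,0,0,0],[0.95,0,0,0,0,0,0],[0.95,0,0,0,0,0,0]]'; python3 w.py w7 specimen_cup; python3 -m creep '[[0.95,0,0,-0.01,0,0,0],[0.95,0,0,-0.02,0,0,0],[0.95,0,0,-0.03,0,0,0],[0.95,0,0,-0.04,0,0,0],[0.95,0,0,-0.04,0,0,0],[0.95,0,0,-0.02,0,0,0],[0.95,0,0,0,0,0,0]]'; python3 w.py w8 specimen_cup lid_grip
python3 -c "
import cv2,numpy as np
cv2.imwrite('pics/w78.png',np.hstack([cv2.resize(cv2.imread('pics/w%d.png'%i),(400,300)) for i in (7,8)]))"
```

```text
t: 17.4
tool_pos: [0.5204, 0.3026, 0.0539]
tool_rot: [1.328, -2.846, 0.0]
contact_force: [-0.3, 0.4, 0.1]
opening: 0.0812
pos [0.5204 0.3026 0.0539] yaw_y 140.0 zaxis [-0. -0. -1.] F [-0.3  0.4  0.1] t 17.4 open 0.0812
specimen_cup [([199, 188, 315, 321], 0.8), ([2, 133, 512, 383], 0.22)]
t: 18.2
tool_pos: [0.5229, 0.3038, 0.2203]
tool_rot: [-1.324, 2.838, -0.0]
contact_force: [-0.3, 0.8, 0.2]
opening: 0.0809
pos [0.5229 0.3038 0.2203] yaw_y 140.0 zaxis [ 0.009  0.004 -1.   ] F [-0.3  0.8  0.2] t 18.2 open 0.0809
specimen_cup [([230, 149, 287, 205], 0.86)]
lid_grip [([186, 226, 323, 305], 0.6)]
```

View pics/w78.png

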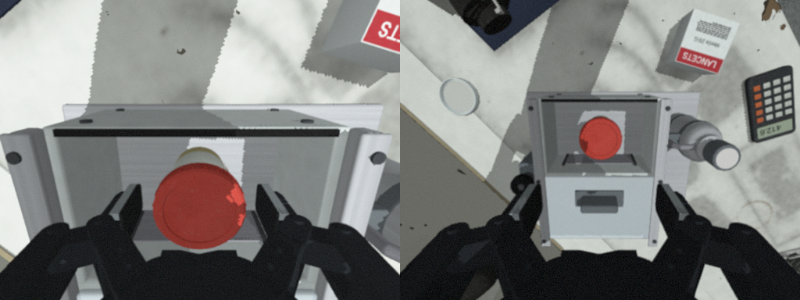

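The cup stands upright and centred in the chamber, and the lid is open behind it. I turn back and grip the bar to shut the lid.

```bash
python3 -m creep '[[0.5,-0.01,0,0,0,0,4],[0.5,-0.02,0,0,0,0,0],[0.5,-0.025,0,0,0,0,0],[0.5,-0.02,0,0,0,0,0],[0.5,-0.009,-0.0005,0,0,0,0],[0.5,0,0,0,0,0,8.2],[0.5,0,0,0,0,0,8.2],[0.5,0,0,0,0,0,8.2],[0.5,0,0,0,0,0,8.2],[0.5,0,0,0,0,0,8.2],[0.5,0,0,0,0,0,8.2],[0.5,0,0,0,0,0,8.2],[0.5,0,0,0,0,0,8.2],[0.5,0,0,0,0,0,8.2],[0.5,0,0,0,0,0,8.2],[0.5,0,0,0,0,0,4],[0.5,0,0,0,0,0,0]]'
python3 - <<'E'
from w import *
o,k,im,R=look("w9")
print((R.T@(bx((.523,.3042,.8733),.085,0,.111)-o["tool_pos"])).round(4))
E
```

```text
t: 20.05
tool_pos: [0.5779, 0.3627, 0.2126]
tool_rot: [-1.073, -2.951, 0.003]
contact_force: [0.7, -0.5, 0.8]
opening: 0.0428
pos [0.5779 0.3627 0.2126] yaw_y 50.0 zaxis [-0.003 -0.001 -1.   ] F [ 0.7 -0.5  0.8] t 20.05 open 0.0428
[0.0044 0.0051 0.1016]
```

```bash
python3 -m creep '[[0.5,0.004,0.005,0.02,0,0,0],[0.5,0,0,0.03,0,0,0],[0.5,0,0,0.03,0,0,0],[0.5,0,0,0.016,0,0,0],[0.5,0,0,0.005,0,0,0],[0.5,0,0,0,0,0,0],[0,0,0,0,0,0,0],[0,0,0,0,0,0,0],[0,0,0,0,0,0,0],[0,0,0,0,0,0,0]]' 40
```

```text
t: 21.1
tool_pos: [0.578, 0.3679, 0.1157]
tool_rot: [-1.073, -2.951, 0.008]
contact_force: [-7.9, -8.2, 8.4]
opening: 0.0107
```

```bash
python3 -m creep '[[0,0,-0.003,-0.002,0,0,0],[0,0,-0.007,-0.001,0,0,0],[0,0,-0.01,0,0,0,0],[0,0,-0.01,0,0,0,0],[0,0,-0.01,0,0,0,0],[0,0,-0.01,0,0,0,0],[0,0,-0.01,0,0,0,0],[0,0,-0.01,0,0,0,0],[0,0,-0.01,0,0,0,0],[0,0,-0.01,0,0,0,0],[0,0,-0.008,0,0,0,0],[0,0,-0.004,0,0,0,0],[0,0,-0.003,0,0,0,0],[0,0,-0.002,0,0,0,0],[0,0,0,0,0,0,0],[0,0,0,0,0,0,0]]'
```

```text
t: 22.7
tool_pos: [0.5105, 0.2874, 0.1158]
tool_rot: [1.073, 2.95, 0.002]
contact_force: [8.3, 0.4, -10.3]
opening: 0.011
```

```bash
python3 -m creep '[[0,0,-0.002,0,0,0,0],[0,0,-0.001,0,0,0,0],[0,0,0,0,0,0,0]]'
```

```text
t: 23.0
tool_pos: [0.5104, 0.2873, 0.1159]
tool_rot: [1.072, 2.947, 0.014]
contact_force: [14.8, 9.3, -18.8]
opening: 0.0107
```

The lid is hard against its shut stop. I release, lift, and go over the cap with the fingers shut.

```bash
python3 -m creep '[[0.5,0,0,0,0,0,0],[0.5,0,0,0,0,0,0],[0.5,0,0,0,0,0,0],[0.5,0,0,-0.02,0,0,0],[0.5,0,0,-0.035,0,0,0],[0.3,0,0,-0.035,0,0,0],[0,0.015,0.004,-0.01,0,0,0],[0,0.03,0.005,0,0,0,0],[0,0.03,0.005,0,0,0,0],[0,0.03,0.005,0,0,0,0],[0,0.02,0.004,0,0,0,0],[0,0.009,0,0,0,0,0],[0,0,0,0,0,0,0]]' 60
python3 - <<'E'
from w import *
o,k,im,R=look("w10")
print((R.T@(bx((.523,.3042,.8733),0,.133,.1595)-o["tool_pos"])).round(4),"cap px",proj(k,bx((.523,.3042,.8733),0,.133,.1595)))
E
```

```text
t: 24.3
tool_pos: [0.419, 0.3898, 0.2159]
tool_rot: [-1.07, -2.953, 0.001]
contact_force: [-0.5, -0.2, 0.7]
opening: 0.0002
pos [0.419  0.3898 0.2159] yaw_y 50.2 zaxis [-0.001 -0.    -1.   ] F [-0.5 -0.2  0.7] t 24.3 open 0.0002
[-0.0017  0.0012  0.0564] cap px [255.2251779  208.08546329]
```

View pics/w10.png

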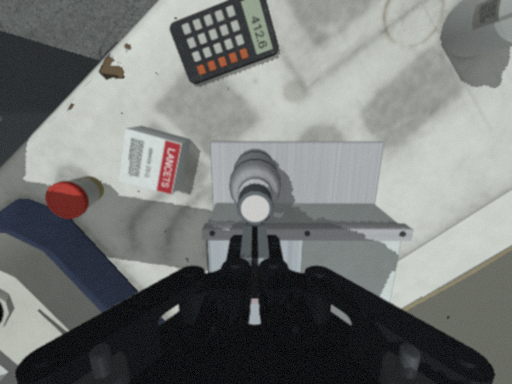

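The cap top is at (256,207), against (255,208) predicted. I press it.

```bash
python3 -m creep '[[0,-0.0015,0.001,0.015,0,0,0],[0,0,0,0.02,0,0,0],[0,0,0,0.01,0,0,0],[0,0,0,0.005,0,0,0],[0,0,0,0.004,0,0,0],[0,0,0,0.003,0,0,0],[0,0,0,0.003,0,0,0],[0,0,0,0.003,0,0,0],[0,0,0,0,0,0,0]]'
```

```text
t: 25.25
tool_pos: [0.4226, 0.3891, 0.1544]
tool_rot: [1.073, 2.951, 0.001]
contact_force: [-1.9, -2.4, 6.7]
opening: -0.0003
```

```bash
python3 -m creep '[[0,0,0,0.002,0,0,0],[0,0,0,0.002,0,0,0],[0,0,0,0.002,0,0,0],[0,0,0,0.001,0,0,0],[0,0,0,0,0,0,0]]'
```

```text
t: 25.75
tool_pos: [0.4229, 0.3894, 0.1519]
tool_rot: [1.073, 2.951, 0.001]
contact_force: [-8.5, -8.2, 22.1]
opening: 0.0
```

The cap is on its stop (22 N at z 0.152). I let it come back up and retreat so the cameras can see.

```bash
python3 -m creep '[[0,0,0,-0.005,0,0,0],[0,0,0,-0.01,0,0,0],[0,0,0,-0.03,0,0,0],[0,0,0,-0.04,0,0,0],[0,0.02,0.01,-0.02,0,0,0],[0,0.035,0.01,0,0,0,0],[0,0.035,0.01,0,0,0,0],[0,0.035,0.01,0,0,0,0],[0,0.035,0.01,0,0,0,0],[0,0.02,0,0,0,0,0],[0,0,0,0,0,0,0],[0,0,0,0,0,0,0]]'
python3 - <<'E'
from h import *
o=ctrl.get_obs();print(o["tool_pos"],o["contact_force"].round(1))
a=get_image("top")[:,:,::-1]; b=get_image("scene")[:,:,::-1]
P=(.523,.3042,.8733)
for c in("top","scene"):
  k=calibration(c)
  print(c,"bar shut",proj(k,bx(P,-.02,0,.128)),"cap up",proj(k,bx(P,0,.133,.1595)),"cup lid",proj(k,bx(P,0,0,.08)),"knob",proj(k,bx(P,.05,-.0985,.13)))
i=np.hstack([cv2.resize(a[120:280,110:270],(400,400),interpolation=cv2.INTER_CUBIC),cv2.resize(b[180:350,120:290],(400,400),interpolation=cv2.INTER_CUBIC)])
cv2.imwrite("pics/end.png",i)
E
```

```text
t: 26.95
tool_pos: [0.3162, 0.5429, 0.251]
tool_rot: [1.072, 2.953, -0.0]
contact_force: [0.4, 0.4, -0.2]
opening: 0.0002
[0.31616287 0.54293746 0.25103847] [ 0.4  0.4 -0.2]
top bar shut [184.22342151 183.80860261] cap up [147.79434304 211.5995621 ] cup lid [182.28073768 183.52392228] knob [187.67542717 146.54508743]
scene bar shut [202.73664818 244.74164646] cap up [208.18027374 293.70638031] cup lid [197.40966691 254.05919684] knob [166.9743658  219.21241793]
```

View pics/end.png

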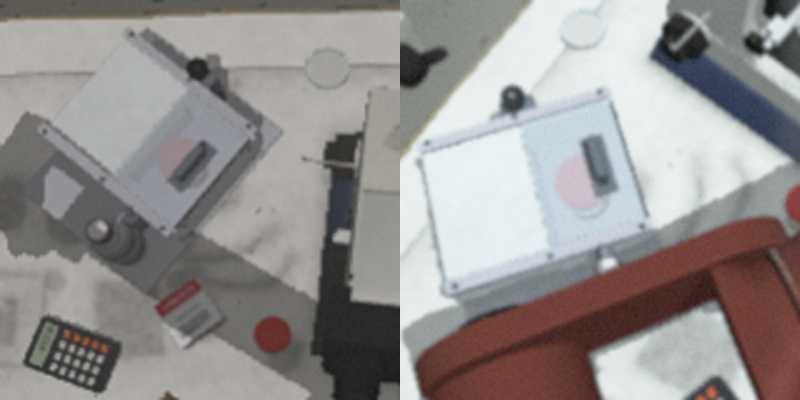

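The lid is shut with the bar where it started, at top crop (190,165). The red cup lid shows as a round disc through it, the cap is up, and the neighbours have not moved. Handing in.

```bash
python3 -c "
from station import finish_job; print(finish_job())"
```

```text
the job is handed in; nothing more can be done
None
```

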